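# Return a slide tray to the feeder's pile

## Robot

A 6-joint arm with a two-finger parallel gripper is mounted at the origin on a cart in front of the work surface, level with it; the furniture and walls round the work are solid. World frame = base frame: x ahead of the robot, y to its left, z up, the work surface at z = 0. Lengths are in m, angles in rad, forces in N, time in s.
With the tool pointing down it reaches from about 0.275 to 0.85 m from the base axis. Payload 5.2 kg.
Tool frame: the origin (TCP) lies at the very end of the fingers, on their centre line; the grasp point (between the pads) lies 19 mm behind it; z points along the fingers, y is the line along which they close (so a half turn about z gives the same grasp; the last joint's range is limited). The gripper opens to 85 mm and grips with 20 to 120 N. Pads are 22 mm wide; open, the fingers measure 114 mm over their backs; the gripper's body (76 mm by 85 mm) begins 54 mm behind the grasp point. The pads swing forward as they close: fully open they stand 13 mm farther back than shut.
Start: joints at [-0.203, 0.259, 1.535, -0, 1.348, -0.203], TCP at [0.55, 0, 0.231] pointing down, gripper open.
Joint ranges: [-3.14, 3.14], [-0.91, 2.08], [0.19, 2.58], [-1.22, 4.36], [0.22, 2.71], [-3.12, 3.12]. Speed limits (rad/s): [2.57, 2.57, 3.14, 3.14, 3.14, 3.14].

## Interface

Orientations are given as [roll, pitch, yaw] about the fixed x, y, z axes, in that order (R = Rz(yaw) Ry(pitch) Rx(roll)).
In Python, from plant import * gives the robot as it stands.
- The arm moves only by the tool apply_moves, never from a script. Its arguments are lists of equal length, an entry for each row: "hand": the opening in per cent of the stroke, from 0 (shut) to 100 (fully open); "delta_pos": the shift along the world's x, y, z in cm, a list of three; "roll": the turn about the world's z in degrees. A call has 1 to 8 rows; each row is the pose to reach, as a shift and turn from the pose commanded when the call began; what a row does not reach only later rows make up. A row lasts 1/8 s, in which the tool goes at most 62.5 mm and 10.7 degrees, less where a joint would pass 70% of its speed; a pose out of reach is approached as far as the arm can. A call with a gripper value outside its range is refused whole. The fingers move at their own pace and stop on an object; the grip force is fixed at half the most. Time passes only in rows, so rows that repeat a pose let the fingers close. It gives the time, the measured TCP pose, the force, the opening and the grip force at its end, in the units of the state.
- get_obs(): the state, without advancing time (a new reading comes with each control period).
- read_camera(name): name is "scene" or "side" or "wrist"; returns the picture (384x512x3 uint8, blue, green, red); there is no depth.
- calibration(name): a dict with "fx", "fy", "cx", "cy" (pixels), "view" (4x4, takes a point from world to camera coordinates). Camera axes: x right, y down, z forward; pixel columns grow to the right and rows downward; lengths in m; the calibration is good to about 2 mm. A picture is of the moment at which its call begins: read the wrist's pose just before it. calibration takes no time and is no camera call; for the wrist camera it gives the pose at the moment of the call.
- hand_in(): hands the job in; it is judged then, once.
Trained networks look in the newest picture that a camera, given by its name, has taken for a name from the list of things; names that differ only in an ending like _2 or _b are one class to them, and where a whole thing is asked for, a point or a joint stands for the part that bears it (a point fixed in the world has none). Each returns a list of dicts, best first, with "conf" (0 to 1); they miss things now and then, are a little off and sometimes report something else, mostly with a low value. They report only what shows in the picture. A call takes as long as a camera call.
- find_in(camera, thing): "box" ([centre column, centre row, width, height] in pixels, round what is visible of it).
- cut_out(camera, thing): "region" (384x512 bool, what is visible of it) and "box" ([centre column, centre row, width, height] in pixels, round what is visible of it).
- landmark_of(camera, thing): "uv" ([column, row] in pixels: a listed point, or the origin of a listed thing).
The state is a dict: "time": time; "joints": joint angles; "qvel": joint speeds; "joint_efforts": joint torques, N m; "tcp_pos": TCP position; "tool_rot": TCP orientation; "contact_force": force on the tool from outside, world axes, zero at the start; "ft_torque": the same for the moment, N m; "finger_gap": finger opening in m; "grasp_force": force on a finger pad.
Only numpy, scipy, OpenCV 4.12 (cv2) and the standard library are available. Lean on these libraries where they do the work, as an engineer would, in place of code of your own. Each camera call takes 0.05 s, during which the arm holds its last target. There are 200 camera calls.

## Task

The slides in the blue tray have dried: take that tray out of the white drying rack and load it on top of the pile in the tray feeder, lying flat between the end guides with its slides facing up and its bar-code end at the black label reader. Lay it on the sloping rest first, slides up, and let go, so that you can take it again by its two long sides; the feeder's lift may have stopped anywhere, so lower the tray gently until you feel it touch the sprung pile before you let go (do not drop it or push the pile down hard). Leave the grey tray, the vial, the timer and the bottle where they are.

Things in the scene. Friction and masses are not known exactly. Their poses are not given: they have to be found in the camera images.
- tray: blue slide tray, 120 x 64 x 15 mm, 0.09 kg, a plain closed block for the fingers; it starts upright in the rack. Origin: centre of its foot end's face (mid width, mid thickness). z axis: along its length from foot end to bar-code end (up at the start); x axis: out of the face that shows the two slides; y axis: across its width. Loose.
- tray_label (a point): centre of the tray's bar-code end face, 120 mm from the tray's origin along its z axis
- tray_mid (a point): centre of the blue tray, 60 mm from its origin along its z axis
- spare: grey empty tray of the same size and axes in the rack's other slot; to be left there. The facing surfaces of the two trays are 49 mm apart, so go down beside a tray with the fingers only partly open.
- rack: white drying rack, fixed, 134 (x) x 82 (y) x 80 mm. Origin under its centre. Slots at x = -32 and +32 mm (which tray is in which varies): a tray stands on the floor at z = 8 mm, slide face toward the rack's +x, width along its y, side edges in grooves up to z = 80 mm (about 1 mm play); the top 48 mm stand free.
- rest: sloping rest, fixed: round grey foot 92 mm across, column, narrow back plate at 45 degrees with a lip at its lower end. Origin under the foot's centre; it slopes down toward its own -x. The back is 46 mm wide and reaches 72 mm uphill of the lip (12 mm high), so a tray laid lengthwise uphill, foot end on the lip, overhangs at the top and both long sides.
- rest_seat (a point): inner corner where the rest's slope meets its lip, mid width; in the rest's frame at x = -37, y = 0, z = 75 mm. From here the slope runs uphill along (0.707, 0, 0.707) and faces (-0.707, 0, 0.707) in the rest's frame.
- feeder: tray feeder, fixed: white base 172 (x) x 104 (y) x 30 mm, an aluminium guide at each end, a black label reader (red window, top at z = 105 mm) outside the +x guide. Origin under the base's centre. The guides leave room for a tray 125 (x) x 69 mm (y); their returns cover only 14 mm of the long sides at each end, the middle 97 mm is open for fingers.
- feeder_mouth (a point): point over the feeder's origin, at the guides' top, z = 125 mm (above it they flare outward to 131 mm). Below it two blue trays lie flat on a lift: the top of this pile is at z = 75 to 115 mm, unknown beforehand. It is sprung: 1 mm for each 3 N, at most 8 mm. They are as wide as the tray held: fingertips reaching below its underside would land on them.
- vial: small white vial with a red cap, 22 mm across, 54 mm high, standing; origin under its centre. To be left alone.
- timer: white bench timer, 66 x 66 x 17 mm, lying; origin under its centre. To be left alone.
- bottle: glass media bottle with a blue cap, 56 mm across, 104 mm high, standing; origin under its centre. To be left alone.

How it is judged:
On the way, in this order (a step that is already met when the one before it is completed fails the run):
1. the blue tray lies on the sloping rest, slides up, bar-code end uphill, and is let go (contact force between tray and rest above 0.3 N and contact force between the fingers and tray below 0.05 N and angle between tray's own x axis and vertical between 0.6 and 0.97 rad and angle between tray's own z axis and vertical below 0.97 rad and linear speed of tray below 0.02 m/s), for 0.2 s.
2. the tray, still held, is between the guides and touches the pile (contact force between tray and feeder above 0.5 N and contact force between the fingers and tray above 1 N and horizontal distance between tray_mid and feeder below 0.006 m and height (world z) of tray_mid below 0.128 m and angle between tray's own x axis and vertical below 0.1 rad and linear speed of tray below 0.05 m/s), for 0.1 s.
At the end, for the whole second after the job is handed in: the blue tray lies on the pile in the feeder, within 6 mm of its centre, flat within 0.06 rad, slides up, its bar-code end at the reader (its end face over 50 mm from the centre that way), its centre between z = 74 and 128 mm, its length along the feeder within 0.08 rad, at rest and released (horizontal distance between tray_mid and feeder below 0.006 m and height (world z) of tray_mid between 0.074 and 0.128 m and angle between tray's own x axis and vertical below 0.06 rad and x of tray_label in the frame of feeder above 0.05 m and angle between the z axis of tray and the x axis of feeder, either way round below 0.08 rad and contact force between tray and feeder above 0.3 N and linear speed of tray below 0.02 m/s); the robot touches nothing.
It fails at once if the tray is pressed on the feeder or its pile with more than 18 N (contact force between tray and feeder above 18 N).
It fails at once if the tray falls or is rammed onto the pile: faster than 0.35 m/s between the guides (horizontal distance between tray_mid and feeder below 0.02 m and height (world z) of tray_mid below 0.128 m and linear speed of tray above 0.35 m/s).
It fails at once if the grey tray is moved more than 20 mm (distance of spare from where it was at the start of the episode above 0.02 m).
It fails at once if the vial, the timer or the bottle is moved more than 20 mm (distance of any of vial, timer, bottle from where it was at the start of the episode above 0.02 m).
It also fails if it takes over 54 s, if anything falls off the work surface, if the arm or the gripper's body presses on something with over 40 N, if the wrist force passes 120 N, or if a joint passes its speed limit or range.

## Working session

There is one attempt and no reset: what is moved stays moved. The work goes in short steps, Python scripts to look and compute and a tool call to move; the robot and the scene stay as the last step left them, time stands still between calls to the robot, and variables do not carry over. Pictures are saved under pics/ and viewed, at most 10 in all, crops included, and the job is handed in when it is done.

Besides the shell and the picture viewer there is one more tool, called after "Request:" in YAML: its name, and indented under it one key for each argument. apply_moves: Moves the arm, as the interface text tells. Its arguments: {"type":"object","properties":{"hand":{"type":"array","items":{"type":"number"}},"delta_pos":{"type":"array","items":{"type":"array","items":{"type":"number"}}},"roll":{"type":"array","items":{"type":"number"}}},"required":["hand","delta_pos","roll"]}

```bash
mkdir -p pics; ls
cat > h.py <<'E'
from plant import *
import numpy as np, cv2
def ray(cam,uv,C=None):
    c=C or calibration(cam); V=np.array(c["view"]); R=V[:3,:3]; o=-R.T@V[:3,3]
    return o, R.T@np.array([(uv[0]-c["cx"])/c["fx"],(uv[1]-c["cy"])/c["fy"],1.])
def atz(cam,uv,z,C=None):
    o,d=ray(cam,uv,C); return o+d*(z-o[2])/d[2]
def proj(cam,P,C=None):
    c=C or calibration(cam); V=np.array(c["view"]); p=V[:3,:3]@np.asarray(P,float)+V[:3,3]
    return np.array([c["fx"]*p[0]/p[2]+c["cx"],c["fy"]*p[1]/p[2]+c["cy"]])
def tri(*cu):
    A=np.zeros((3,3));b=np.zeros(3)
    for c,u in cu:
        o,d=ray(c,u);d=d/np.linalg.norm(d);M=np.eye(3)-np.outer(d,d);A+=M;b+=M@o
    return np.linalg.solve(A,b)
E
python3 - <<'E'
from h import *
np.set_printoptions(precision=3,suppress=True)
ims=[]
for c in ["scene","side","wrist"]:
    im=read_camera(c); ims.append(im); cv2.imwrite(f"pics/{c}0.png",im)
    C=calibration(c);o,d=ray(c,(C["cx"],C["cy"]));print(c,o,d)
cv2.imwrite("pics/a0.png",cv2.resize(np.hstack(ims[:2]),(800,300)))
for t in ["tray","tray_label","tray_mid","spare","rack","rest","rest_seat","feeder","feeder_mouth","vial","timer","bottle"]:
    for c in ["scene","side"]:
        r=landmark_of(c,t)[:2]
        print(t,c,[(np.round(x["uv"],1),round(x["conf"],2)) for x in r])
E
```

```text
pics
scene [-0.274 -0.527  1.127] [ 0.587  0.303 -0.751]
side [-0.391 -0.531  0.633] [ 0.798  0.39  -0.459]
wrist [0.551 0.084 0.374] [-0.002 -0.328 -0.945]
tray scene [(array([178.7, 196.3]), 0.9), (array([153. , 194.1]), 0.55)]
tray side [(array([177.8, 215. ]), 0.58), (array([156.3, 215.4]), 0.42)]
tray_label scene [(array([173.4, 169.1]), 0.89)]
tray_label side [(array([173.3, 178. ]), 0.66), (array([376.6, 257.2]), 0.22)]
tray_mid scene [(array([173.6, 180.5]), 0.57)]
tray_mid side [(array([176.1, 198.4]), 0.71), (array([169.6, 221.2]), 0.71)]
spare scene [(array([159.1, 195.3]), 0.59)]
spare side [(array([158.8, 219.2]), 0.94)]
rack scene [(array([168. , 195.8]), 0.91), (array([177. , 182.8]), 0.48)]
rack side [(array([168.5, 221.9]), 0.86)]
rest scene [(array([268. , 240.4]), 0.83), (array([155.7, 197.6]), 0.37)]
rest side [(array([281.2, 253. ]), 0.65), (array([174. , 180.3]), 0.57)]
rest_seat scene [(array([282.8, 231.9]), 0.89)]
rest_seat side [(array([297.7, 229.6]), 0.96)]
feeder scene []
feeder side [(array([373.9, 259.4]), 0.89)]
feeder_mouth scene []
feeder_mouth side [(array([383.2, 210.2]), 0.93)]
vial scene [(array([271.2, 277.1]), 0.64)]
vial side [(array([284.6, 278.9]), 0.56), (array([305.2, 292.4]), 0.42)]
timer scene [(array([289.6, 291.3]), 0.78), (array([170.3, 196.3]), 0.31)]
timer side [(array([308.4, 290.1]), 0.61)]
bottle scene [(array([320.4, 187.2]), 0.75)]
bottle side [(array([329.7, 209.7]), 0.65)]
```

View pics/scene0.png

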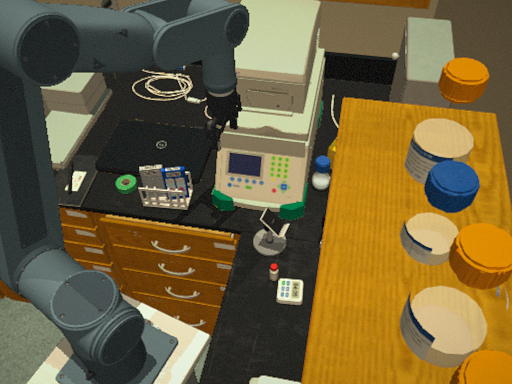

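View pics/side0.png

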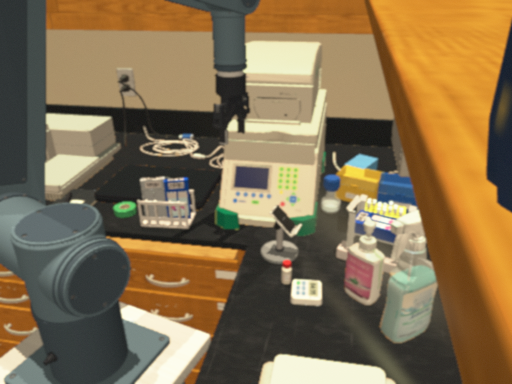

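Run:
```python
from h import *
np.set_printoptions(precision=3,suppress=True)
print("label",tri(("scene",(173.4,169.1)),("side",(173.3,178))))
print("rack",atz("scene",(168,195.8),0),atz("side",(168.5,221.9),0))
print("tray",atz("scene",(178.7,196.3),.008),atz("side",(177.8,215),.008), "lab",atz("scene",(173.4,169.1),.128),atz("side",(173.3,178),.128))
print("rest",atz("scene",(268,240.4),0),atz("side",(281.2,253),0))
print("seat",atz("scene",(282.8,231.9),.075),atz("side",(297.7,229.6),.075))
print("feeder",atz("side",(373.9,259.4),0),"mouth",atz("side",(383.2,210.2),.125))
print("vial",atz("scene",(271.2,277.1),0),"timer",atz("scene",(289.6,291.3),0),atz("side",(308.4,290.1),0),"bottle",atz("scene",(320.4,187.2),0),atz("side",(329.7,209.7),0))
s=cv2.imread("pics/side0.png"); w=cv2.imread("pics/wrist0.png"); sc=cv2.imread("pics/scene0.png")
R=lambda i,a,b,c,d,W,H:cv2.resize(i[b:d,a:c],(W,H),interpolation=cv2.INTER_CUBIC)
top=np.hstack([R(s,120,160,220,240,400,300),R(s,320,170,440,290,400,300)])
bot=np.hstack([R(s,240,190,340,310,400,300) ,R(w,0,0,512,384,400,300)])
cv2.imwrite("pics/a1.png",np.vstack([top,bot]))
```

```text
label [0.472 0.135 0.139]
rack [0.477 0.176 0.   ] [0.465 0.169 0.   ]
tray [0.484 0.141 0.008] [0.497 0.159 0.008] lab [0.482 0.137 0.128] [0.488 0.154 0.128]
rest [ 0.459 -0.167  0.   ] [ 0.457 -0.175  0.   ]
seat [ 0.452 -0.214  0.075] [ 0.462 -0.215  0.075]
feeder [ 0.525 -0.388  0.   ] mouth [ 0.547 -0.392  0.125]
vial [ 0.356 -0.226  0.   ] timer [ 0.338 -0.287  0.   ] [ 0.351 -0.285  0.   ] bottle [ 0.706 -0.225  0.   ] [ 0.718 -0.216  0.   ]
```

View pics/a1.png

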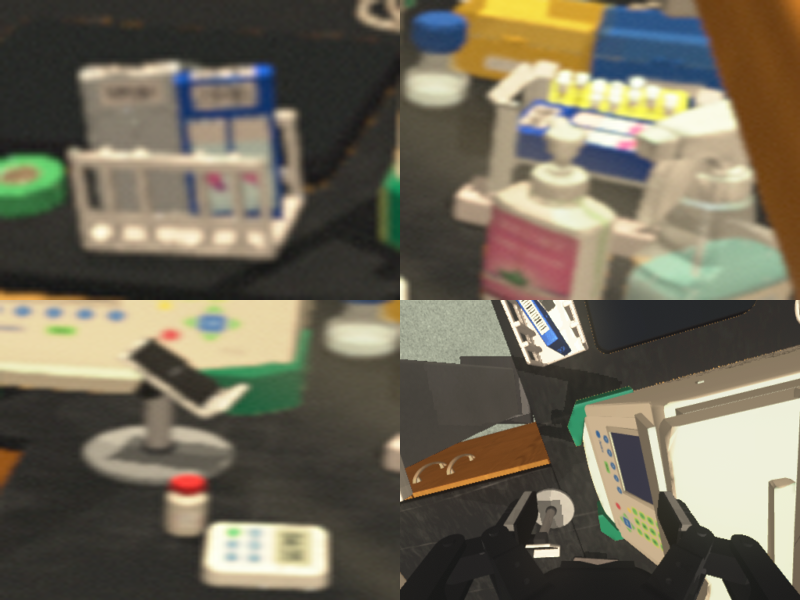

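Request:
apply_moves:
  hand: [45,45,45,45,45]
  delta_pos:
    - [0,0,5]
    - [-4,4,8]
    - [-7,8,8]
    - [-7,13,8]
    - [-7,16,8]
  roll: [0,0,0,0,0]

```text
time: 1.98
tcp_pos: [0.4794, 0.1619, 0.3119]
tool_rot: [3.14, -0.001, 1.572]
contact_force: [0.7, -0.9, 0.4]
finger_gap: 0.0381
grasp_force: 0.0
```

```bash
cat >> h.py <<'E'
def look(name,things,cam="wrist",lm=True):
    C=calibration(cam); im=read_camera(cam); cv2.imwrite(f"pics/{name}.png",im); out={}
    for t in things:
        r=landmark_of(cam,t)[:2]; out[t]=r
        print(t,[(np.round(x["uv"],1),round(x["conf"],2)) for x in r])
    return C,im,out
E
python3 - <<'E'
from h import *
np.set_printoptions(precision=4,suppress=True)
o=get_obs();print(o["time"],o["tcp_pos"],o["tool_rot"],o["finger_gap"])
C,im,r=look("w1",["tray","tray_label","spare","rack"])
for t,z in [("tray_label",.128),("rack",0),("spare",.008)]:
    for x in r[t]: print(t,atz("wrist",x["uv"],z,C))
for uv in [(222,198),(292,210),(236,150)]: print(atz("scene",uv,.0))
E
```

```text
1.975 [0.4794 0.1619 0.3119] [ 3.1404 -0.0005  1.572 ] 0.03811112009979929
tray [(array([256.2, 163.5]), 0.83)]
tray_label [(array([257.8, 183.7]), 0.88)]
spare [(array([240.8, 125.2]), 0.64)]
rack [(array([252., 141.]), 0.72)]
tray_label [0.4867 0.1413 0.128 ]
rack [0.4792 0.1751 0.    ]
spare [0.4612 0.2016 0.008 ]
[0.5398 0.0245 0.    ]
[ 0.5874 -0.1832  0.    ]
[0.7405 0.0844 0.    ]
```

View pics/w1.png

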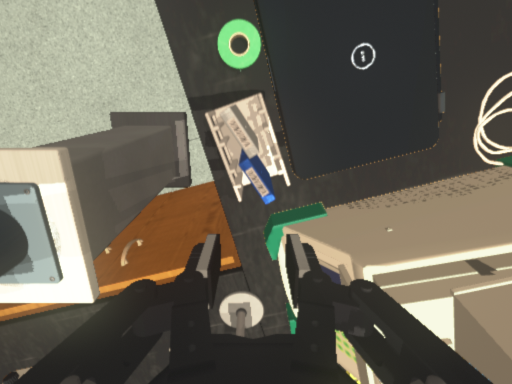

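Run:
```python
from h import *
w=cv2.imread("pics/w1.png")
cv2.imwrite("pics/w1z.png",cv2.resize(w[80:220,180:310],None,fx=4.2,fy=4.2,interpolation=cv2.INTER_CUBIC))
```

```text
(no output)
```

View pics/w1z.png

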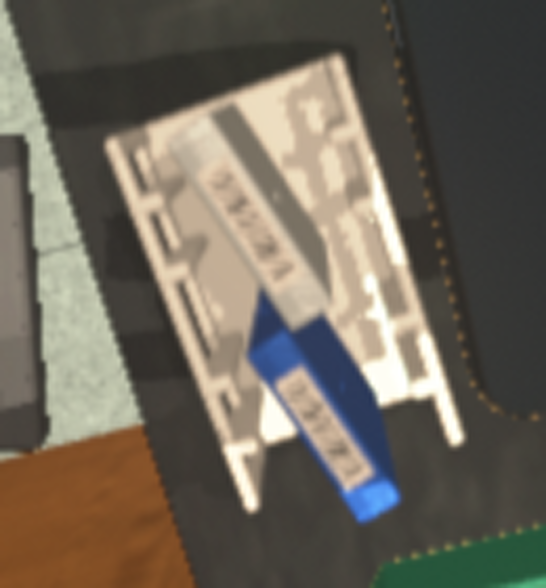

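Run:
```python
from h import *
np.set_printoptions(precision=4,suppress=True)
C=calibration("wrist");print(C["fx"],C["fy"],np.array(C["view"]))
z=lambda p:np.array([180+p[0]/4.2,80+p[1]/4.2])
for n,pts,h in [("blue",[(250,355),(320,318),(400,497),(365,522)],.128),("grey",[(170,145),(215,110),(330,285),(295,328)],.128),("rails",[(110,140),(340,60),(460,440),(250,505)],.08)]:
    P=[atz("wrist",z(p),h,C) for p in pts]; print(n);print(np.array(P)); 
    for i in range(4):
        d=P[(i+1)%4]-P[i]; print("  len",np.linalg.norm(d).round(4),"ang",np.degrees(np.arctan2(d[1],d[0])).round(1))
```

```text
271.5366522417361 271.5366522417361 [[ 1.     -0.0005 -0.0007 -0.4804]
 [-0.0003 -0.9442  0.3293  0.0809]
 [-0.0008 -0.3293 -0.9442  0.5095]
 [ 0.      0.      0.      1.    ]]
blue
[[0.4644 0.1638 0.128 ]
 [0.4849 0.1748 0.128 ]
 [0.5095 0.1192 0.128 ]
 [0.499  0.111  0.128 ]]
  len 0.0232 ang 28.2
  len 0.0608 ang -66.0
  len 0.0134 ang -142.0
  len 0.0631 ang 123.2
grey
[[0.4433 0.2232 0.128 ]
 [0.4559 0.2324 0.128 ]
 [0.4877 0.1844 0.128 ]
 [0.4776 0.1718 0.128 ]]
  len 0.0157 ang 36.1
  len 0.0576 ang -56.5
  len 0.0161 ang -128.8
  len 0.0618 ang 123.7
rails
[[0.4188 0.2217 0.08  ]
 [0.4913 0.2455 0.08  ]
 [0.5339 0.1219 0.08  ]
 [0.4611 0.0979 0.08  ]]
  len 0.0763 ang 18.2
  len 0.1307 ang -71.0
  len 0.0767 ang -161.7
  len 0.1308 ang 108.8
```

Run:
```python
from h import *
def box(T,lo,hi):
    c=[(x,y,z) for x in (lo[0],hi[0]) for y in (lo[1],hi[1]) for z in (lo[2],hi[2])]
    return [T(p) for p in c]
E4=[(a,b) for a in range(8) for b in range(a) if bin(a^b).count("1")==1]
def draw(im,cam,C,pts,col,s,off):
    q=[((proj(cam,p,C)-off)*s).astype(int) for p in pts]
    for a,b in E4: cv2.line(im,tuple(map(int,q[a])),tuple(map(int,q[b])),col,1)
yaw=np.radians(-71);X=np.array([np.cos(yaw),np.sin(yaw),0]);Y=np.array([-X[1],X[0],0]);O=np.array([.4765,.172,0])
T=lambda p:O+p[0]*X+p[1]*Y+np.array([0,0,p[2]])
out=[]
for cam,f,(a,b,c,d) in [("wrist","pics/w1.png",(180,80,310,220)),("side","pics/side0.png",(120,160,220,240))]:
    C=calibration(cam); s=400/(c-a); im=cv2.imread(f)[b:d,a:c]; im=cv2.resize(im,None,fx=s,fy=s,interpolation=cv2.INTER_CUBIC)
    off=np.array([a,b])
    draw(im,cam,C,box(T,(-.067,-.041,0),(.067,.041,.08)),(0,255,255),s,off)
    draw(im,cam,C,box(T,(.0245,-.032,.008),(.0395,.032,.128)),(0,0,255),s,off)
    draw(im,cam,C,box(T,(-.0395,-.032,.008),(-.0245,.032,.128)),(0,255,0),s,off)
    out.append(cv2.copyMakeBorder(im,0,max(0,440-im.shape[0]),0,0,0)[:440])
cv2.imwrite("pics/ov.png",np.hstack(out))
```

```text
(no output)
```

View pics/ov.png

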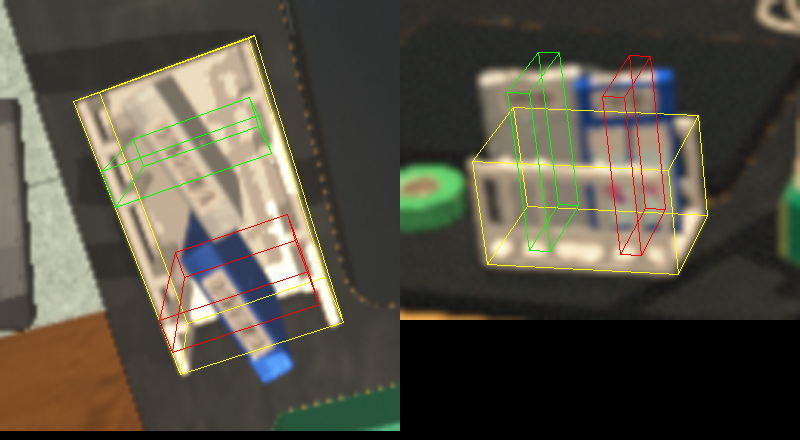

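```bash
cat >> h.py <<'E'
def hull_mask(cam,C,pts):
    q=np.array([proj(cam,p,C) for p in pts],np.float32); m=np.zeros((384,512),np.uint8)
    cv2.fillConvexPoly(m,np.round(cv2.convexHull(q)*16).astype(np.int32),1,shift=4); return m.astype(bool)
def boxpts(x,y,yaw,lo,hi):
    c,s=np.cos(yaw),np.sin(yaw)
    return [(x+c*a-s*b,y+s*a+c*b,z) for a in (lo[0],hi[0]) for b in (lo[1],hi[1]) for z in (lo[2],hi[2])]
E
python3 - <<'E'
from h import *
from scipy.optimize import differential_evolution as DE
np.set_printoptions(precision=4,suppress=True)
M={}
for cam in ["wrist","side","scene"]:
    C=calibration(cam); im=read_camera(cam)
    for t in ["tray","spare"]:
        r=cut_out(cam,t)
        if r: M[t,cam]=(C,r[0]["region"]);print(t,cam,r[0]["conf"],r[0]["box"],r[0]["region"].sum())
import pickle;pickle.dump(M,open("m.pkl","wb"))
for t,c0 in [("tray",(.489,.142)),("spare",(.466,.203))]:
    def cost(v):
        s=0
        for (tt,cam),(C,m) in M.items():
            if tt!=t or cam=="scene": continue
            h=hull_mask(cam,C,boxpts(*v,(-.0075,-.032,.008),(.0075,.032,.128)))
            s+=1-(h&m).sum()/(h|m).sum()
        return s
    r=DE(cost,[(c0[0]-.03,c0[0]+.03),(c0[1]-.03,c0[1]+.03),(-np.pi/2,np.pi/2)],seed=0,maxiter=40)
    print(t,r.x,np.degrees(r.x[2]),r.fun)
E
```

```text
tray wrist 0.79 [257.1, 176.8, 33.8, 50.3] 991
spare wrist 0.58 [238.8, 132.6, 37.7, 58.6] 996
tray side 0.89 [178.2, 197.6, 30.2, 39.1] 761
tray scene 0.56 [177.2, 183.1, 33.9, 36.0] 639
spare scene 0.62 [150.8, 182.1, 29.5, 32.0] 585
tray [0.4846 0.1434 0.5649] 32.365982900895474 0.4691552155640554
spare [0.4639 0.2038 0.5684] 32.569308154872616 0.057710501419110716
```

Request:
apply_moves:
  hand: [50,50,50,50,50,50]
  delta_pos:
    - [0.5,-1.7,-3]
    - [0.5,-1.7,-6]
    - [0.5,-1.7,-9]
    - [0.5,-1.7,-12]
    - [0.5,-1.7,-12]
    - [0.5,-1.7,-12]
  roll: [10,20,30,32.4,32.4,32.4]

```text
time: 3.42
tcp_pos: [0.4858, 0.143, 0.1924]
tool_rot: [3.14, 0.001, 2.135]
contact_force: [-0.3, -0.1, -1.4]
finger_gap: 0.0425
grasp_force: 0.0
```

Run:
```python
from h import *
from scipy.optimize import differential_evolution as DE
np.set_printoptions(precision=4,suppress=True)
o=get_obs();print(o["time"],o["tcp_pos"],o["tool_rot"],o["finger_gap"],o["joints"])
C,im,r=look("w2",["tray_label"])
for x in r["tray_label"]: print(atz("wrist",x["uv"],.128,C))
for t,z0,c0 in [("tray",.06,(.4846,.1434)),("spare",.008,(.464,.204))]:
    g=cut_out("wrist",t)
    if not g: continue
    m=g[0]["region"];print(t,g[0]["conf"],g[0]["box"],m.sum())
    cost=lambda v:1-((h:=hull_mask("wrist",C,boxpts(*v,(-.0075,-.032,z0),(.0075,.032,.128))))&m).sum()/(h|m).sum()
    r=DE(cost,[(c0[0]-.015,c0[0]+.015),(c0[1]-.015,c0[1]+.015),(.3,.85)],seed=0,maxiter=40)
    print(t,r.x,np.degrees(r.x[2]),r.fun)
```

```text
3.425 [0.4858 0.143  0.1924] [3.1403 0.0007 2.1353] 0.04251005090888544 [ 0.0658  0.2103  1.6976 -0.      1.2321 -0.4987]
tray_label [(array([254.2, 204.6]), 0.64)]
[0.4874 0.1432 0.128 ]
tray 0.65 [252.6, 189.2, 21.3, 92.7] 1781
tray [0.4848 0.1442 0.5917] 33.90154509165347 0.07590759075907594
spare 0.96 [268.9, 126.6, 23.1, 88.6] 1951
spare [0.4649 0.2028 0.5979] 34.2561850424939 0.04456415279138104
```

View pics/w2.png

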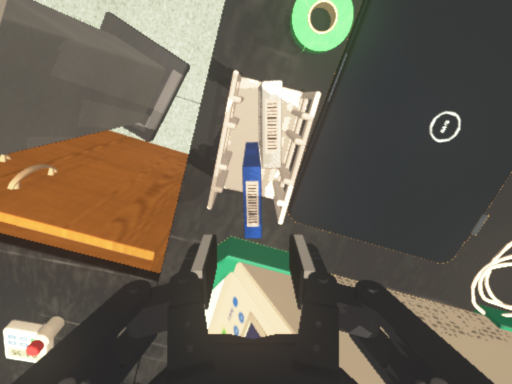

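Request:
apply_moves:
  hand: [50,50,50,0,0,0,0,0]
  delta_pos:
    - [0,0,-4]
    - [0,0,-8]
    - [0,0,-9.8]
    - [0,0,-9.8]
    - [0,0,-9.8]
    - [0,0,-9.8]
    - [0,0,-9.8]
    - [0,0,-9.8]
  roll: [1,1,1,1,1,1,1,1]

```text
time: 4.62
tcp_pos: [0.4856, 0.143, 0.0941]
tool_rot: [3.14, 0.001, 2.154]
contact_force: [-1.8, 0.4, 3.4]
finger_gap: 0.014
grasp_force: 60.2
```

Request:
apply_moves:
  hand: [0,0,0,0,0,0,0,0]
  delta_pos:
    - [0,0,3]
    - [0,0,8]
    - [0,0,13.5]
    - [-1,-2,19]
    - [-2,-6,22]
    - [-3,-11,22]
    - [-4.5,-15,22]
    - [-4.5,-19,22]
  roll: [0,0,0,10,20,30,40,50]

```text
time: 5.62
tcp_pos: [0.4389, -0.0479, 0.3136]
tool_rot: [-3.142, 0.0, 3.032]
contact_force: [0.8, -0.2, -1.0]
finger_gap: 0.0142
grasp_force: 59.5
```

Request:
apply_moves:
  hand: [0,0]
  delta_pos:
    - [0,0,0]
    - [0,0,0]
  roll: [6.6,6.6]

```text
time: 5.88
tcp_pos: [0.4398, -0.0474, 0.3132]
tool_rot: [3.141, -0.0, 3.139]
contact_force: [-0.1, 0.2, -1.5]
finger_gap: 0.0144
grasp_force: 59.5
```

Run:
```python
from h import *
np.set_printoptions(precision=4,suppress=True)
o=get_obs();print(o["time"],o["tcp_pos"],o["tool_rot"],o["finger_gap"],o["joints"])
C,im,r=look("w3",["rest","rest_seat","tray","tray_label","vial"])
for t,z in [("rest",0),("rest_seat",.075),("vial",0)]:
    for x in r[t]: print(t,atz("wrist",x["uv"],z,C))
for cam in ["scene","side"]:
    C=calibration(cam);_,im,r=look("x3"+cam,["rest","rest_seat","feeder","feeder_mouth"],cam)
    for t,z in [("rest",0),("rest_seat",.075),("feeder",0),("feeder_mouth",.125)]:
        for x in r[t]: print(t,atz(cam,x["uv"],z,C))
w=cv2.imread("pics/w3.png"); s=cv2.imread("pics/x3side.png"); sc=cv2.imread("pics/x3scene.png")
Rr=lambda i,a,b,c,d:cv2.resize(i[b:d,a:c],(400,300),interpolation=cv2.INTER_CUBIC)
cv2.imwrite("pics/c3.png",np.vstack([np.hstack([Rr(w,0,0,512,384),Rr(s,240,170,360,260)]),np.hstack([Rr(sc,220,180,340,270),Rr(s,330,170,450,260)])]))
```

```text
5.875 [ 0.4398 -0.0474  0.3132] [ 3.1413 -0.0002  3.1391] 0.01440921379230762 [-0.3607  0.0138  1.6241  0.0002  1.504  -1.929 ]
rest [(array([180.7, 158.7]), 0.9)]
rest_seat [(array([141.2, 171.3]), 0.95)]
tray [(array([256.3, 192.4]), 0.78)]
tray_label [(array([252.6, 277.9]), 0.74)]
vial [(array([135.4,  96.8]), 0.93)]
rest [ 0.4566 -0.171   0.    ]
rest_seat [ 0.4584 -0.2098  0.075 ]
vial [ 0.3563 -0.2339  0.    ]
rest [(array([268.8, 241.3]), 0.8), (array([316.4, 185.8]), 0.63)]
rest_seat [(array([282.9, 227.9]), 0.55)]
feeder []
feeder_mouth [(array([219.7, 161.6]), 0.67)]
rest [ 0.457  -0.1707  0.    ]
rest [ 0.7065 -0.2115  0.    ]
rest_seat [ 0.4637 -0.2092  0.075 ]
feeder_mouth [0.5662 0.036  0.125 ]
rest [(array([280.2, 252.1]), 0.62)]
rest_seat [(array([297.7, 226.6]), 0.71)]
feeder [(array([375.3, 256.1]), 0.92)]
feeder_mouth [(array([381.5, 206.4]), 0.87)]
rest [ 0.4596 -0.1715  0.    ]
rest_seat [ 0.4747 -0.2098  0.075 ]
feeder [ 0.5405 -0.3883  0.    ]
feeder_mouth [ 0.5642 -0.3841  0.125 ]
```

View pics/c3.png

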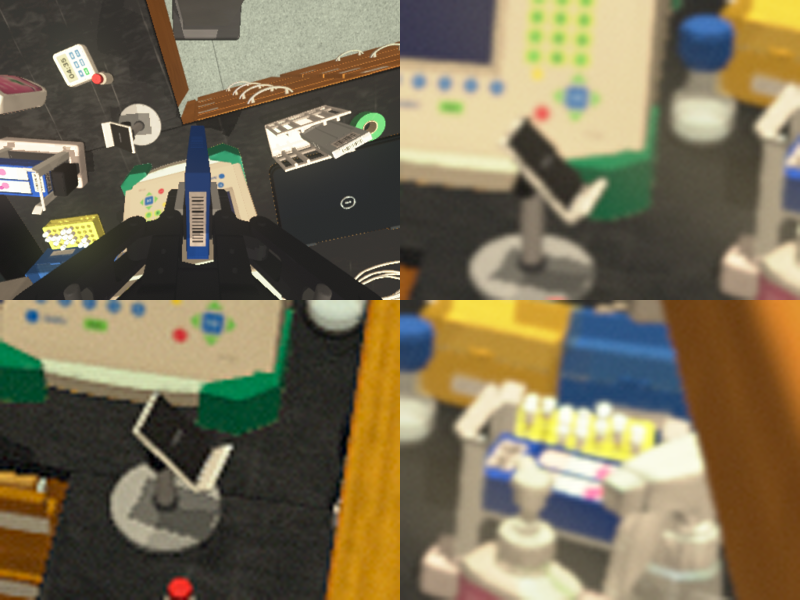

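Run:
```python
from h import *
from scipy.optimize import differential_evolution as DE
np.set_printoptions(precision=4,suppress=True)
M=[]
for cam in ["wrist","scene","side"]:
    C=calibration(cam); read_camera(cam); g=cut_out(cam,"rest")
    if g: M.append((cam,C,g[0]["region"]));print(cam,g[0]["conf"],g[0]["box"],g[0]["region"].sum())
a=np.linspace(0,2*np.pi,40)
s=np.sqrt(.5)
def pts(x,y,yaw):
    c,n=np.cos(yaw),np.sin(yaw)
    W=lambda P:[(x+c*p[0]-n*p[1],y+n*p[0]+c*p[1],p[2]) for p in P]
    foot=W([(.046*np.cos(t),.046*np.sin(t),z) for t in a for z in (0,.006)])
    L=lambda u,v,w:(-.037+s*(u-v),w,.075+s*(u+v))
    back=W([L(u,v,w) for u in (-.004,.072) for v in (-.005,0) for w in(-.023,.023)])
    lip=W([L(u,v,w) for u in (-.004,0) for v in (-.005,.012) for w in(-.023,.023)])
    col=W([(.007*np.cos(t),.007*np.sin(t),z) for t in a for z in (0,.1)])
    return foot,back,lip,col
def iou(cam,C,m,v):
    h=np.zeros((384,512),bool)
    for p in pts(*v): h|=hull_mask(cam,C,p)
    return (h&m).sum()/(h|m).sum()
for sel in [["wrist"],["wrist","scene","side"]]:
    r=DE(lambda v:sum(1-iou(*q,v) for q in M if q[0] in sel),[(.44,.475),(-.19,-.15),(.9,2.2)],seed=0,maxiter=40)
    c,n=np.cos(r.x[2]),np.sin(r.x[2])
    print(sel,r.x,np.degrees(r.x[2]),r.fun,"seat",r.x[0]-.037*c,r.x[1]-.037*n)
v=r.x
```

```text
wrist 0.67 [169.7, 164.2, 76.8, 63.7] 3214
scene 0.93 [269.1, 232.2, 33.7, 44.7] 1055
side 0.8 [279.8, 234.7, 35.6, 56.9] 1231
['wrist'] [ 0.4575 -0.1717  1.6279] 93.27380875794746 0.05483490566037741 seat 0.45964433325658827 -0.20867840598349588
['wrist', 'scene', 'side'] [ 0.4561 -0.1695  1.6333] 93.58233654515317 0.3368928898200676 seat 0.45836539189993186 -0.20646873939026306
```

Request:
apply_moves:
  hand: [0,0,0,0,0,0,0]
  delta_pos:
    - [0.5,-4,0]
    - [1,-9,0]
    - [1.5,-13.5,0]
    - [2,-16.2,0]
    - [2,-16.2,-5]
    - [2,-16.2,-10.5]
    - [2,-16.2,-12.8]
  roll: [3.5,3.5,3.5,3.5,3.5,3.5,3.5]

```text
time: 7.85
tcp_pos: [0.4583, -0.2079, 0.1819]
tool_rot: [3.138, -0.004, -3.081]
contact_force: [0.3, -0.7, -0.7]
finger_gap: 0.0143
grasp_force: 59.4
```

Request:
apply_moves:
  hand: [0,0,0,0]
  delta_pos:
    - [0,0,-0.5]
    - [0,0,-1]
    - [0,0,-1.2]
    - [0,0,-1.2]
  roll: [0,0,0,0]

```text
time: 8.35
tcp_pos: [0.4604, -0.2093, 0.1741]
tool_rot: [-3.14, 0.001, -3.08]
contact_force: [-0.0, -0.1, -1.0]
finger_gap: 0.0143
grasp_force: 59.4
```

Request:
apply_moves:
  hand: [0,0,0,0]
  delta_pos:
    - [0,0,-0.2]
    - [0,0,-0.4]
    - [0,0,-0.5]
    - [0,0,-0.5]
  roll: [0,0,0,0]

```text
time: 8.85
tcp_pos: [0.4602, -0.2089, 0.1687]
tool_rot: [3.142, 0.0, -3.08]
contact_force: [-0.3, 0.8, 3.4]
finger_gap: 0.0144
grasp_force: 60.3
```

Request:
apply_moves:
  hand: [45,45,45,45,45,45]
  delta_pos:
    - [0,0,0]
    - [0,0,0]
    - [0,0.6,0.2]
    - [-0.1,1.3,0.4]
    - [-0.1,2.0,0.5]
    - [-0.1,2.0,0.5]
  roll: [0,0,0,0,0,0]

```text
time: 9.6
tcp_pos: [0.459, -0.1883, 0.1735]
tool_rot: [-3.142, 0.0, -3.08]
contact_force: [0.9, 0.7, 0.4]
finger_gap: 0.0382
grasp_force: 0.0
```

Run:
```python
from h import *
for c in ["side","scene","wrist"]: cv2.imwrite(f"pics/d_{c}.png",read_camera(c))
s=cv2.imread("pics/d_side.png"); w=cv2.imread("pics/d_wrist.png")
Rr=lambda i,a,b,c,d:cv2.resize(i[b:d,a:c],(400,300),interpolation=cv2.INTER_CUBIC)
cv2.imwrite("pics/d3.png",np.hstack([Rr(w,0,0,512,384),Rr(s,240,150,360,260)]))
```

```text
(no output)
```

View pics/d3.png

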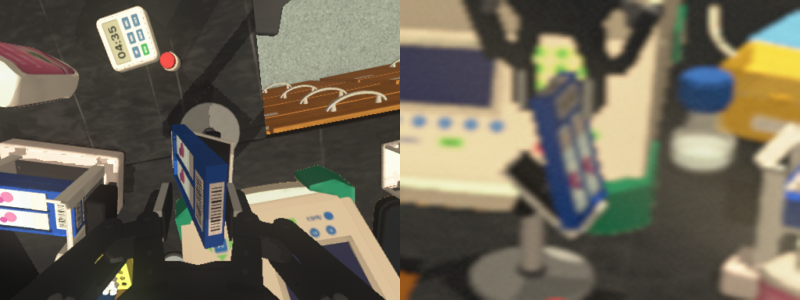

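Request:
apply_moves:
  hand: [60,75,85,85,85,85,85]
  delta_pos:
    - [0,0.8,0]
    - [0,1.6,0]
    - [-0.1,2.5,0]
    - [-0.2,3.5,0]
    - [-0.3,4.5,0]
    - [-0.3,4.5,0]
    - [-0.3,4.5,4]
  roll: [0,0,0,0,0,0,0]

```text
time: 10.62
tcp_pos: [0.4542, -0.1429, 0.2112]
tool_rot: [3.138, -0.006, -3.08]
contact_force: [0.5, -0.4, 0.8]
finger_gap: 0.0723
grasp_force: 0.0
```

```bash
cat > fit.py <<'E'
from h import *
from scipy.optimize import differential_evolution as DE
s=np.sqrt(.5)
def tp(v):  # mid x,y,z, heading of z axis, elevation
    x,y,z,hd,el=v; Z=np.array([np.cos(hd)*np.cos(el),np.sin(hd)*np.cos(el),np.sin(el)])
    Y=np.array([-np.sin(hd),np.cos(hd),0]); X=np.cross(Y,Z)
    return [np.array([x,y,z])+a*X+b*Y+c*Z for a in(-.0075,.0075) for b in(-.032,.032) for c in(-.06,.06)]
def fit(cams,v0,dv):
    M=[]
    for c in cams:
        C=calibration(c); read_camera(c); g=cut_out(c,"tray")
        for q in g[:3]: print(c,round(q["conf"],2),np.round(q["box"],0),q["region"].sum())
        if g:
            q=min(g,key=lambda q:np.hypot(*(np.array(q["box"][:2])-proj(c,v0[:3],C)))); M.append((c,C,q["region"]))
    def cost(v):
        t=0
        for c,C,m in M:
            h=hull_mask(c,C,tp(v)); t+=1-(h&m).sum()/(h|m).sum()
        return t
    r=DE(cost,[(a-d,a+d) for a,d in zip(v0,dv)],seed=0,maxiter=60); return r.x,r.fun/len(M)
E
python3 - <<'E'
from fit import *
np.set_printoptions(precision=4,suppress=True)
o=get_obs();print(o["time"],o["tcp_pos"],o["finger_gap"])
print(fit(["side","scene"],(.459,-.166,.123,1.63,.785),(.02,.03,.03,.2,.5)))
for c in ["side","scene"]:
    C=calibration(c)
    for t in ["tray","tray_label"]:
        for x in landmark_of(c,t)[:2]: print(c,t,x["uv"],x["conf"])
E
```

```text
10.625 [ 0.4542 -0.1429  0.2112] 0.07234972589983431
side 0.81 [312. 244.  43.  54.] 1083
scene 0.58 [298. 241.  38.  53.] 880
scene 0.19 [320. 175.  20.  36.] 561
(array([ 0.4655, -0.1959,  0.0931,  1.5444,  0.664 ]), np.float64(0.7594922178948802))
side tray [324.1, 262.1] 0.76
side tray [386.7, 208.4] 0.5
side tray_label [294.3, 222.4] 0.96
side tray_label [386.0, 211.5] 0.42
scene tray [307.9, 253.4] 0.92
scene tray_label [286.9, 224.8] 0.65
```

Run:
```python
from fit import *
np.set_printoptions(precision=4,suppress=True)
print("foot",tri(("scene",(307.9,253.4)),("side",(324.1,262.1))),"label",tri(("scene",(286.9,224.8)),("side",(294.3,222.4))))
C,im,r=look("w5",["tray","tray_label","tray_mid","rest_seat"])
s=cv2.imread("pics/w5.png"); read_camera("scene"); a=read_camera("side"); b=read_camera("scene")
Rr=lambda i,a,b,c,d:cv2.resize(i[b:d,a:c],(400,300),interpolation=cv2.INTER_CUBIC)
cv2.imwrite("pics/e5.png",np.vstack([np.hstack([Rr(s,0,0,512,384),Rr(a,260,190,360,290)]),np.hstack([Rr(b,240,190,340,290),Rr(a,330,170,450,260)])]))
```

```text
foot [ 0.4678 -0.2831 -0.0021] label [ 0.4624 -0.2132  0.0935]
tray [(array([143.3, 164.4]), 0.91), (array([ 74.4, 210.8]), 0.53)]
tray_label [(array([181.1, 186.3]), 0.77)]
tray_mid [(array([157.3, 172.8]), 0.94), (array([140.8,  61.5]), 0.73)]
rest_seat [(array([190.5, 180.2]), 0.68), (array([186. ,  82.3]), 0.36)]
```

View pics/e5.png

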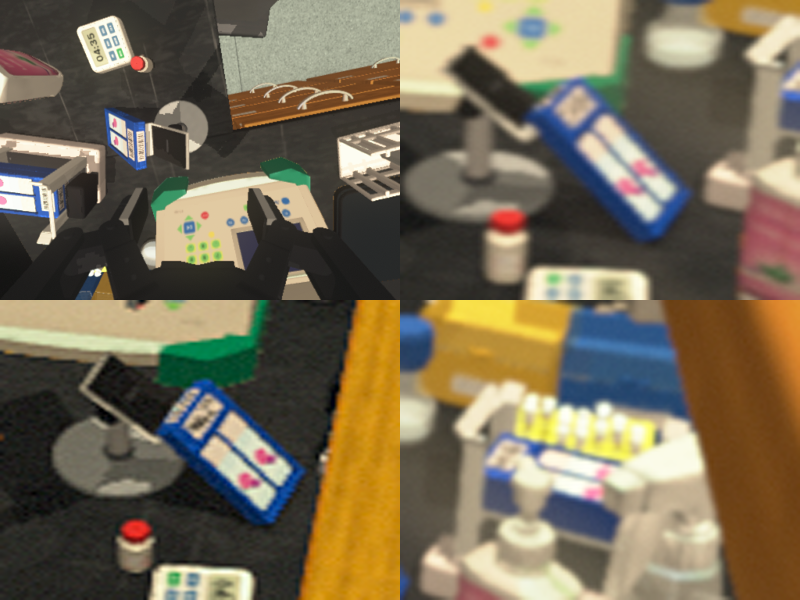

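Run:
```python
from fit import *
np.set_printoptions(precision=4,suppress=True)
for cams in (["wrist"],["wrist","side","scene"]):
    print(fit(cams,(.465,-.248,.05,1.63,.9),(.015,.025,.02,.15,.25)))
```

```text
wrist 0.75 [164. 176.  56.  82.] 3029
(array([ 0.4646, -0.2565,  0.0445,  1.586 ,  0.9046]), np.float64(0.009204470742932291))
wrist 0.75 [162. 176.  53.  74.] 2900
wrist 0.24 [ 68. 242. 135. 142.] 13684
side 0.67 [313. 242.  41.  56.] 1026
scene 0.79 [299. 243.  38.  51.] 944
(array([ 0.4604, -0.2536,  0.05  ,  1.6225,  0.9358]), np.float64(0.06734864152487656))
```

Request:
apply_moves:
  hand: [100,100,100,100,100,100,100,100]
  delta_pos:
    - [0,0,3]
    - [0,0,3]
    - [0,-2,3]
    - [0,-4,3]
    - [0,-6,3]
    - [0.5,-8,3]
    - [1,-9.5,3]
    - [1,-9.5,3]
  roll: [-10.5,-21,-31.5,-42,-52.5,-63,-73.5,-84]

```text
time: 12.82
tcp_pos: [0.4662, -0.2402, 0.2431]
tool_rot: [-3.142, 0.0, 1.729]
contact_force: [0.1, -1.1, -0.4]
finger_gap: 0.0853
grasp_force: 0.0
```

Request:
apply_moves:
  hand: [100,100,100,100,100,0,0,0]
  delta_pos:
    - [-0.3,-0.4,-5]
    - [-0.3,-0.4,-10]
    - [-0.3,-0.4,-15]
    - [-0.3,-0.4,-19.5]
    - [-0.3,-0.4,-20.7]
    - [-0.3,-0.4,-20.7]
    - [-0.3,-0.4,-20.7]
    - [-0.3,-0.4,-20.7]
  roll: [-6.5,-6.5,-6.5,-6.5,-6.5,-6.5,-6.5,-6.5]

```text
time: 13.82
tcp_pos: [0.464, -0.2437, 0.0379]
tool_rot: [3.139, 0.002, 1.623]
contact_force: [1.0, -0.2, 0.3]
finger_gap: 0.0636
grasp_force: 65.2
```

Request:
apply_moves:
  hand: [0,0,0,0,0,0]
  delta_pos:
    - [0,-0.3,1]
    - [0,-0.5,4]
    - [0,-0.5,8]
    - [0,-0.5,12]
    - [0,-0.5,15]
    - [0,-0.5,15]
  roll: [0,0,0,0,0,0]

```text
time: 14.58
tcp_pos: [0.4644, -0.2493, 0.1899]
tool_rot: [3.136, 0.005, 1.623]
contact_force: [0.1, -0.1, -1.2]
finger_gap: 0.063
grasp_force: 65.6
```

Run:
```python
from fit import *
np.set_printoptions(precision=4,suppress=True)
o=get_obs();t=o["tcp_pos"];print(o["time"],t,o["tool_rot"],o["finger_gap"],o["contact_force"])
for cams in (["side","scene"],["wrist","side"]):
    v,f=fit(cams,(t[0],t[1]-.01,t[2]+.02,1.62,.85),(.015,.03,.03,.15,.5)); print(v,f,"mid-tcp",v[:3]-t)
```

```text
14.575 [ 0.4644 -0.2493  0.1899] [3.1364 0.005  1.6232] 0.06303276388406376 [ 0.1227 -0.1053 -1.2204]
side 0.87 [318. 189.  43.  46.] 630
scene 0.86 [304. 209.  39.  45.] 570
[ 0.4652 -0.2744  0.1804  1.6865  1.3463] 0.40847163609803605 mid-tcp [ 0.0008 -0.0251 -0.0095]
wrist 0.94 [255. 267. 180.  45.] 7724
side 0.67 [317. 191.  43.  48.] 602
side 0.31 [375. 234.  82.  80.] 2256
[ 0.4633 -0.2566  0.1949  1.6087  0.9563] 0.2480151136867555 mid-tcp [-0.0012 -0.0073  0.005 ]
```

Run:
```python
from h import *
np.set_printoptions(precision=4,suppress=True)
L={}
for c in ["scene","side","wrist"]:
    read_camera(c)
    for t in ["tray","tray_label","tray_mid"]:
        r=landmark_of(c,t)[:2]; L[c,t]=r
        print(c,t,[(np.round(x["uv"],1),round(x["conf"],2)) for x in r])
for t in ["tray","tray_label","tray_mid"]:
    for S in (("scene","side"),("scene","wrist"),("side","wrist"),("scene","side","wrist")):
        if all(L[c,t] for c in S): print(t,S,tri(*[(c,L[c,t][0]["uv"]) for c in S]))
```

```text
scene tray [(array([315.7, 220.1]), 0.63)]
scene tray_label []
scene tray_mid [(array([302.5, 203.8]), 0.61)]
side tray [(array([332.7, 207.3]), 0.65)]
side tray_label [(array([299.6, 164.3]), 0.65), (array([167.7, 221.4]), 0.21)]
side tray_mid [(array([316.7, 182.8]), 0.67), (array([296.8, 230.5]), 0.3)]
wrist tray [(array([253.9, 278.7]), 0.91)]
wrist tray_label [(array([256.8, 267.5]), 0.86), (array([253. , 278.7]), 0.42)]
wrist tray_mid []
tray ('scene', 'side') [ 0.4683 -0.2945  0.15  ]
tray ('scene', 'wrist') [ 0.4666 -0.2965  0.1536]
tray ('side', 'wrist') [ 0.4662 -0.2958  0.1526]
tray ('scene', 'side', 'wrist') [ 0.4663 -0.2959  0.1526]
tray_label ('side', 'wrist') [ 0.4617 -0.218   0.2458]
tray_mid ('scene', 'side') [ 0.4555 -0.2599  0.2092]
```

Request:
apply_moves:
  hand: [0,0,0,0,0,0]
  delta_pos:
    - [-0.3,4,0]
    - [-0.6,8.5,0]
    - [-0.6,8.5,-3]
    - [-0.6,8.5,-5.5]
    - [-0.6,8.5,-6.2]
    - [-0.6,8.5,-6.2]
  roll: [0,0,0,0,0,0]

```text
time: 16.32
tcp_pos: [0.457, -0.1631, 0.1244]
tool_rot: [-3.141, -0.0, 1.623]
contact_force: [-0.5, -0.6, -0.4]
finger_gap: 0.0629
grasp_force: 65.6
```

Run:
```python
from h import *
np.set_printoptions(precision=4,suppress=True)
print(get_obs()["tcp_pos"],get_obs()["contact_force"])
L={}
for c in ["scene","side"]:
    C=calibration(c);read_camera(c)
    for t in ["tray","tray_label","rest_seat"]:
        r=landmark_of(c,t)[:2]; L[c,t]=r
        print(c,t,[(np.round(x["uv"],1),round(x["conf"],2)) for x in r])
    print("proj seat",proj(c,(.459,-.208,.075)),"foot exp",proj(c,(.4605,-.2108,.0906)))
print(tri(*[(c,L[c,"tray"][0]["uv"]) for c in ("scene","side")]))
```

```text
[ 0.457  -0.1631  0.1244] [-0.4637 -0.6133 -0.4049]
scene tray [(array([283.3, 224.9]), 0.79)]
scene tray_label [(array([259.6, 196.8]), 0.79), (array([290.9, 292.3]), 0.73)]
scene rest_seat [(array([283.5, 229.5]), 0.65), (array([169.1, 198.1]), 0.61)]
proj seat [281.7279 229.026 ] foot exp [283.0296 225.3705]
side tray [(array([295.5, 223.8]), 0.88)]
side tray_label [(array([265.6, 182. ]), 0.89), (array([375.1, 259.2]), 0.43)]
side rest_seat [(array([296.8, 231.3]), 0.56)]
proj seat [294.5692 229.5725] foot exp [296.0772 223.8621]
[ 0.4632 -0.2093  0.0888]
```

Request:
apply_moves:
  hand: [0,0,0,0,0]
  delta_pos:
    - [0,0,-0.2]
    - [0,0,-0.4]
    - [0,0,-0.6]
    - [0,0,-0.7]
    - [0,0,-0.7]
  roll: [0,0,0,0,0]

```text
time: 17.35
tcp_pos: [0.457, -0.1631, 0.1173]
tool_rot: [-3.142, 0.0, 1.623]
contact_force: [0.6, -0.4, -0.6]
finger_gap: 0.0632
grasp_force: 65.6
```

Request:
apply_moves:
  hand: [0,0,0,0,0]
  delta_pos:
    - [0,0,-0.2]
    - [0,0,-0.4]
    - [0,0,-0.5]
    - [0,0,-0.5]
    - [0,0,-0.5]
  roll: [0,0,0,0,0]

```text
time: 17.98
tcp_pos: [0.4585, -0.165, 0.1137]
tool_rot: [3.138, 0.004, 1.624]
contact_force: [0.2, -2.7, 6.5]
finger_gap: 0.0631
grasp_force: 66.4
```

Request:
apply_moves:
  hand: [100,100,100,100,100,100]
  delta_pos:
    - [0,0,0]
    - [0,0,0]
    - [0,0,0.5]
    - [0,0,1]
    - [0,0,3]
    - [0,0,5]
  roll: [0,0,0,0,0,0]

```text
time: 18.73
tcp_pos: [0.4569, -0.1629, 0.163]
tool_rot: [-3.141, -0.0, 1.623]
contact_force: [0.2, 0.3, 0.2]
finger_gap: 0.0852
grasp_force: 0.0
```

Run:
```python
from h import *
np.set_printoptions(precision=4,suppress=True)
print(get_obs()["time"],get_obs()["tcp_pos"],get_obs()["contact_force"])
L={}
for c in ["scene","side","wrist"]:
    C=calibration(c);read_camera(c)
    for t in ["tray","tray_label","tray_mid"]:
        r=landmark_of(c,t)[:2]; L[c,t]=r
        print(c,t,[(np.round(x["uv"],1),round(x["conf"],2)) for x in r])
    print("exp foot",proj(c,(.459,-.2133,.0803)),"label",proj(c,(.4538,-.1286,.1652)),"mid",proj(c,(.4565,-.171,.1227)))
```

```text
18.725 [ 0.4569 -0.1629  0.163 ] [0.2459 0.3422 0.1918]
scene tray [(array([287.9, 230.4]), 0.92)]
scene tray_label [(array([254.5, 199.4]), 0.67)]
scene tray_mid [(array([270.1, 211.8]), 0.95)]
exp foot [283.5899 228.4988] label [253.0837 198.3046] mid [268.6141 213.6338]
side tray [(array([298.5, 226.9]), 0.55)]
side tray_label [(array([260.4, 191.9]), 0.85)]
side tray_mid [(array([282.8, 208.5]), 0.62)]
exp foot [296.7193 228.1431] label [263.003  190.2136] mid [279.9781 209.2733]
wrist tray [(array([254.7, 253.8]), 0.73)]
wrist tray_label [(array([256.5, 190.4]), 0.71), (array([252.9, 231.8]), 0.38)]
wrist tray_mid [(array([251.1, 230.7]), 0.72)]
exp foot [251.6419 246.8906] label [249.193  192.3701] mid [250.8758 226.9479]
```

Run:
```python
from h import *
np.set_printoptions(precision=4,suppress=True)
pl=[]
for c,a,b in [("scene",(343,98),(307,370)),("side",(367,0),(455,384))]:
    o,d1=ray(c,a);_,d2=ray(c,b);n=np.cross(d1,d2);n/=np.linalg.norm(n);pl.append((n,n@o))
d=np.cross(pl[0][0],pl[1][0]);d/=np.linalg.norm(d)
A=np.array([pl[0][0],pl[1][0],[1,0,0]])
for x in (.1,.3,.5,.7,.9): print(np.linalg.solve(A,[pl[0][1],pl[1][1],x]))
print(d)
M={}
C,im,r=look("w7",["feeder","feeder_mouth"])
for t,z in [("feeder",0),("feeder_mouth",.125)]:
    for x in r[t]: print(t,atz("wrist",x["uv"],z,C))
```

```text
[ 0.1    -0.4248  0.5728]
[ 0.3    -0.3696  0.5824]
[ 0.5    -0.3144  0.592 ]
[ 0.7    -0.2591  0.6016]
[ 0.9    -0.2039  0.6112]
[-0.9629 -0.2659 -0.0463]
feeder [(array([301.4, 327.4]), 0.95)]
feeder_mouth []
feeder [ 0.5393 -0.3899  0.    ]
```

Run:
```python
from h import *
np.set_printoptions(precision=1,suppress=True)
for z in (.231,.3,.35,.4,.45,.5,.55,.6): print(z,proj("side",(.55,0,z)),proj("scene",(.55,0,z)))
print(get_obs()["joints"])
```

```text
0.231 [233.3 142.5] [225.4 141.3]
0.3 [232.2 116.3] [223.5 121.2]
0.35 [231.4  96.3] [222.  105.6]
0.4 [230.6  75.5] [220.5  89. ]
0.45 [229.7  53.7] [218.8  71.3]
0.5 [228.8  31. ] [217.   52.4]
0.55 [227.8   7.2] [215.1  32.2]
0.6 [226.8 -17.7] [213.1  10.5]
[-0.6  0.2  1.8  0.   1.2 -0.6]
```

Request:
apply_moves:
  hand: [90,90,90,90,90,90,90,90]
  delta_pos:
    - [0,0,5]
    - [0,-1,5.5]
    - [0,-3,5.5]
    - [0,-5,5.5]
    - [0,-7,5.5]
    - [0,-9,5.5]
    - [0,-10,5.5]
    - [0,-10,5.5]
  roll: [0,-10.5,-21,-31.5,-42,-52.5,-63,-73.5]

```text
time: 20.48
tcp_pos: [0.4569, -0.2639, 0.2171]
tool_rot: [3.142, 0.0, 0.333]
contact_force: [-0.6, 0.7, 1.0]
finger_gap: 0.0767
grasp_force: 0.0
```

Run:
```python
from h import *
from scipy.optimize import differential_evolution as DE
np.set_printoptions(precision=4,suppress=True)
o=get_obs();print(o["time"],o["tcp_pos"],o["tool_rot"],o["contact_force"])
C,im,r=look("w8",["feeder","feeder_mouth","timer","vial","tray"])
for t,z in [("feeder",0),("feeder_mouth",.125),("timer",0),("vial",0)]:
    for x in r[t]: print(t,atz("wrist",x["uv"],z,C))
g=cut_out("wrist","feeder")
for q in g[:2]: print(q["conf"],q["box"],q["region"].sum())
m=g[0]["region"]
hsv=cv2.cvtColor(im,cv2.COLOR_BGR2HSV)
bl=((hsv[...,0]>100)&(hsv[...,0]<130)&(hsv[...,1]>150)&(hsv[...,2]>60)).astype(np.uint8)
n,lab,st,ce=cv2.connectedComponentsWithStats(bl)
for i in range(1,n):
    if st[i,4]>100: print("blue",st[i],ce[i].round(1))
g=cut_out("wrist","timer")
if g:
    c=cv2.findContours(g[0]["region"].astype(np.uint8),0,2)[0]; c=max(c,key=cv2.contourArea)[:,0]
    P=np.array([atz("wrist",p,.017,C)[:2] for p in c]); print("timer",P.min(0),P.max(0))
P=atz("side",(365,302),0);print("pink",P,"teal",atz("side",(408,340),0))
```

```text
20.475 [ 0.4569 -0.2639  0.2171] [3.1416 0.0002 0.3331] [-0.5736  0.6852  0.9572]
feeder [(array([363.7, 133.3]), 0.67), (array([241.1, 242.5]), 0.62)]
feeder_mouth [(array([420.9, 156.9]), 0.68)]
timer [(array([241.3, 241.1]), 0.69)]
vial [(array([207. , 213.3]), 0.61)]
tray [(array([214.8, 166.1]), 0.88)]
feeder [ 0.5413 -0.3893  0.    ]
feeder [ 0.3349 -0.2884  0.    ]
feeder_mouth [ 0.5381 -0.3931  0.125 ]
timer [ 0.3372 -0.2879  0.    ]
vial [ 0.3643 -0.2268  0.    ]
0.8 [401.9, 148.3, 220.3, 163.4] 19163
blue [ 345   97  132  103 1402] [403.3 144.5]
blue [  73  110  130   88 2370] [107.8 147.8]
blue [208 134  13  36 146] [214.1 146.4]
timer [ 0.3015 -0.3241] [ 0.3831 -0.2485]
pink [ 0.3648 -0.4064  0.    ] teal [ 0.2926 -0.5059  0.    ]
```

```bash
cat > feed.py <<'E'
from h import *
from scipy.optimize import differential_evolution as DE
np.set_printoptions(precision=4,suppress=True)
def run(name="wrist"):
    C=calibration(name); im=read_camera(name); m=cut_out(name,"feeder")[0]["region"]
    def model(v):
        x,y,w=v[:3]; h=np.zeros((384,512),bool)
        for lo,hi in [((-.086,-.052,0),(.086,.052,.03)),((.0625,-.038,.03),(.066,.038,.13)),((-.066,-.038,.03),(-.0625,.038,.13)),
          ((.0485,-.038,.03),(.066,-.0345,.13)),((.0485,.0345,.03),(.066,.038,.13)),((-.066,-.038,.03),(-.0485,-.0345,.13)),((-.066,.0345,.03),(-.0485,.038,.13)),
          ((.067,-.02,.03),(.086,.02,.105)),((-.06,-.032,.04),(.06,.032,v[3]))]:
            h|=hull_mask(name,C,boxpts(x,y,w,lo,hi))
        return h
    def cost(v):
        h=model(v); return 1-(h&m).sum()/(h|m).sum()
    r=DE(cost,[(.52,.56),(-.41,-.37),(1.1,2.0),(.07,.12)],seed=0,maxiter=50)
    print("feeder fit",r.x,np.degrees(r.x[2]),r.fun)
    hsv=cv2.cvtColor(im,cv2.COLOR_BGR2HSV)
    bl=((hsv[...,0]>100)&(hsv[...,0]<130)&(hsv[...,1]>130)&(hsv[...,2]>50)&m).astype(np.uint8)
    n,lab,st,ce=cv2.connectedComponentsWithStats(bl); i=1+np.argmax(st[1:,4]); p=np.argwhere(lab==i)[:,::-1].astype(np.float32)
    print("blue",st[i])
    return C,im,m,bl,p,r.x
E
python3 - <<'E'
from feed import *
C,im,m,bl,p,v=run()
cv2.imwrite("pics/m.png",bl*255)
# long straight edges
e=cv2.Canny(im,60,150); e[~cv2.dilate(bl,np.ones((5,5))).astype(bool)]=0
for l in (cv2.HoughLinesP(e,1,np.pi/360,25,minLineLength=35,maxLineGap=5)[:,0] if e.any() else []):
    a,b=atz("wrist",l[:2],.1,C),atz("wrist",l[2:],.1,C); d=b-a; ang=np.degrees(np.arctan2(d[1],d[0]))%180
    print(l,np.linalg.norm(d).round(3),ang.round(1),a[:2],b[:2])
E
```

```text
feeder fit [ 0.5406 -0.3956  1.4792  0.1187] 84.75392043605734 0.09079608432174857
blue [ 345   97  134  105 2174]
[379  95 477 144] 0.11 85.8 [ 0.5766 -0.3424] [ 0.5686 -0.4521]
[344 158 437 201] 0.11 85.5 [ 0.5135 -0.3381] [ 0.5049 -0.448 ]
[397 110 475 152] 0.091 84.2 [ 0.5705 -0.3643] [ 0.5613 -0.4548]
[370 164 443 197] 0.087 86.1 [ 0.5167 -0.3647] [ 0.5107 -0.4514]
[375 137 428 162] 0.061 86.0 [ 0.5418 -0.3569] [ 0.5375 -0.4173]
[434 190 467 144] 0.051 175.0 [ 0.5142 -0.4386] [ 0.5654 -0.4431]
[370 163 404 107] 0.058 175.3 [ 0.5176 -0.3643] [ 0.575 -0.369]
[445 194 478 146] 0.053 177.1 [ 0.5143 -0.4515] [ 0.5672 -0.4541]
[437 198 474 145] 0.059 176.3 [ 0.5077 -0.4462] [ 0.5668 -0.45  ]
[364 154 387 115] 0.04 175.4 [ 0.5236 -0.3546] [ 0.5635 -0.3578]
[386 138 437 162] 0.059 86.1 [ 0.5444 -0.3672] [ 0.5404 -0.4256]
[432 198 469 145] 0.059 176.1 [ 0.506  -0.4414] [ 0.5652 -0.4454]
[440 201 466 163] 0.043 177.3 [ 0.5059 -0.4509] [ 0.5491 -0.4529]
[380 140 452 175] 0.084 85.3 [ 0.5408 -0.3627] [ 0.534  -0.4469]
[411 150 455 171] 0.052 85.8 [ 0.5423 -0.3955] [ 0.5385 -0.4474]
[435 130 471 149] 0.043 84.6 [ 0.5665 -0.407 ] [ 0.5625 -0.4495]
[397 111 433 130] 0.041 84.6 [ 0.5697 -0.3647] [ 0.5659 -0.4053]
[434 199 471 148] 0.058 175.0 [ 0.5058 -0.4439] [ 0.5634 -0.4489]
```

Request:
apply_moves:
  hand: [90,90,90]
  delta_pos:
    - [0.5,-2,-4.5]
    - [0.5,-5,-4.5]
    - [0.5,-5,-4.5]
  roll: [0,0,0]

```text
time: 21.35
tcp_pos: [0.4619, -0.3145, 0.1717]
tool_rot: [-3.142, 0.0, 0.339]
contact_force: [0.1, -0.0, 0.7]
finger_gap: 0.0768
grasp_force: 0.0
```

Run:
```python
from feed import *
o=get_obs();print(o["time"],o["tcp_pos"],o["tool_rot"],o["contact_force"])
C,im,m,bl,p,v=run()
for t,z in [("feeder",0),("feeder_mouth",.125)]:
    for x in landmark_of("wrist",t)[:1]: print(t,x["conf"],x["uv"],atz("wrist",x["uv"],z,C))
cv2.imwrite("pics/w9.png",im)
e=cv2.Canny(im,60,150); e[~cv2.dilate(bl,np.ones((5,5))).astype(bool)]=0
u=np.array([np.cos(np.radians(85.5)),np.sin(np.radians(85.5))]); w=np.array([-u[1],u[0]])
for l in cv2.HoughLinesP(e,1,np.pi/360,30,minLineLength=45,maxLineGap=5)[:,0]:
    a,b=atz("wrist",l[:2],.1,C),atz("wrist",l[2:],.1,C); d=b-a; ang=np.degrees(np.arctan2(d[1],d[0]))%180
    q=[((k[:2]-(.54,-.394))@np.array([u,w]).T*1000).round(1) for k in (a,b)]
    print(l,np.linalg.norm(d).round(3),ang.round(1),*q)
```

```text
21.35 [ 0.4619 -0.3145  0.1717] [-3.1415  0.0004  0.3393] [ 0.058  -0.0067  0.7392]
feeder fit [ 0.5406 -0.3968  1.4905  0.078 ] 85.40142408846384 0.13777873532263274
blue [ 297   75  168  132 3802]
feeder 0.62 [339.5, 127.8] [ 0.5429 -0.3914  0.    ]
[334  73 464 138] 0.116 85.6 [ 59.2 -32.5] [-57.3 -32.8]
[328 160 421 202] 0.09 85.6 [31.6 25.9] [-58.4  25.8]
[350 134 439 177] 0.085 85.1 [26.   0.8] [-58.8   1.4]
[299 143 330  80] 0.05 175.8 [59.2 23.1] [ 59.5 -27.2]
[295 152 385 193] 0.085 85.2 [58.9 30.8] [-25.9  31.3]
[362  95 461 144] 0.091 85.6 [ 32.6 -27.7] [-58.1 -28. ]
[346 127 443 172] 0.091 86.0 [31.6 -2.6] [-59.2  -3.4]
[305 139 329  90] 0.039 176.2 [56.4 18.4] [ 56.8 -20.9]
[419 206 464 141] 0.06 175.7 [-59.   29.5] [-58.8 -30.9]
[410 117 457 140] 0.044 85.9 [ -9.3 -28.9] [-53.2 -29.3]
[325 149 351 100] 0.04 175.7 [38.2 19. ] [ 38.3 -21.4]
[413 205 456 141] 0.059 176.2 [-53.8  30.8] [-53.  -28.3]
[338 172 388 195] 0.049 85.0 [19.3 31.3] [-29.2  31.8]
[415 195 450 142] 0.048 176.5 [-50.   22.6] [-49.2 -25.8]
[335  73 420 115] 0.074 85.9 [ 58.5 -32.8] [-15.4 -33.3]
[380 105 447 139] 0.062 85.1 [ 16.4 -27.1] [-45.6 -26.7]
[354 171 416 199] 0.061 85.6 [ 7.7 25.3] [-52.9  25.2]
[373 140 428 166] 0.052 85.6 [ 7.1 -2.5] [-45.   -2.6]
```

Request:
apply_moves:
  hand: [100,100,100,100,100,100,100,100]
  delta_pos:
    - [0,3,2]
    - [0,6,5]
    - [0,9,6]
    - [0,11,6]
    - [0,13,6]
    - [-0.3,14.8,6]
    - [-0.3,14.8,5]
    - [-0.3,14.8,5]
  roll: [10.5,21,31.5,42,52.5,63,73,74]

```text
time: 22.55
tcp_pos: [0.4586, -0.1638, 0.2223]
tool_rot: [-3.141, -0.0, 1.633]
contact_force: [-0.2, 0.2, 0.7]
finger_gap: 0.0854
grasp_force: 0.0
```

Run:
```python
from h import *
np.set_printoptions(precision=4,suppress=True)
o=get_obs();print(o["time"],o["tcp_pos"],o["tool_rot"])
C,im,r=look("w10",["tray_label","tray_mid"])
print("exp",proj("wrist",(.4538,-.1286,.1652),C),proj("wrist",(.4565,-.171,.1227),C))
for q in r["tray_label"][:1]: print(atz("wrist",q["uv"],.165,C))
g=cut_out("wrist","tray")
for q in g[:2]: print(q["conf"],np.round(q["box"],1))
```

```text
22.55 [ 0.4586 -0.1638  0.2223] [-3.1412 -0.0004  1.6327]
tray_label [(array([253.7, 158.8]), 0.67)]
tray_mid [(array([247.6, 199.3]), 0.66)]
exp [248.439  164.1989] [249.4724 197.0857]
[ 0.4575 -0.1243  0.165 ]
0.74 [255.3 192.8  83.   73.6]
```

Request:
apply_moves:
  hand: [100,100,100,100,0,0,0]
  delta_pos:
    - [0,-0.3,-5]
    - [0,-0.3,-9]
    - [0,-0.3,-10.8]
    - [0,-0.3,-10.8]
    - [0,-0.3,-10.8]
    - [0,-0.3,-10.8]
    - [0,-0.3,-10.8]
  roll: [0,0,0,0,0,0,0]

```text
time: 23.62
tcp_pos: [0.4599, -0.1686, 0.116]
tool_rot: [3.139, 0.002, 1.632]
contact_force: [-1.4, 1.4, 6.1]
finger_gap: 0.0625
grasp_force: 65.1
```

Request:
apply_moves:
  hand: [0,0,0,0,0,0,0,0]
  delta_pos:
    - [0,-0.5,1]
    - [0,-1.5,4]
    - [0,-2,8]
    - [-0.3,-5,8]
    - [-0.7,-8,8]
    - [-1,-11,8]
    - [-1.2,-11.5,8]
    - [-1.2,-11.5,5]
  roll: [0,0,0,0,0,0,0,0]

```text
time: 24.62
tcp_pos: [0.4482, -0.2846, 0.1664]
tool_rot: [3.138, 0.004, 1.631]
contact_force: [-0.0, 0.9, -0.8]
finger_gap: 0.0621
grasp_force: 65.8
```

```bash
cat > pose.py <<'E'
from h import *
np.set_printoptions(precision=4,suppress=True)
o=get_obs();print(o["time"],o["tcp_pos"],o["contact_force"],o["finger_gap"])
L={}
for c in ["scene","side","wrist"]:
    C=calibration(c);read_camera(c)
    for t in ["tray","tray_label"]:
        r=landmark_of(c,t)[:2]; L[c,t]=r
        print(c,t,[(np.round(x["uv"],1),round(x["conf"],2)) for x in r])
for t in ["tray","tray_label"]:
    for S in (("scene","side"),("scene","wrist"),("side","wrist")):
        if all(L[c,t] for c in S): print(t,S,tri(*[(c,L[c,t][0]["uv"]) for c in S]))
E
python3 pose.py
```

```text
24.625 [ 0.4482 -0.2846  0.1664] [-0.0475  0.9274 -0.7844] 0.06207284386906458
scene tray [(array([326.9, 234.1]), 0.8)]
scene tray_label [(array([293.7, 207.4]), 0.61)]
side tray [(array([344.4, 221.4]), 0.89)]
side tray_label [(array([305.7, 182.7]), 0.93), (array([374.1, 256.8]), 0.66)]
wrist tray [(array([254.1, 277.9]), 0.6)]
wrist tray_label [(array([257.1, 211.4]), 0.8)]
tray ('scene', 'side') [ 0.455  -0.329   0.1288]
tray ('scene', 'wrist') [ 0.4527 -0.3324  0.132 ]
tray ('side', 'wrist') [ 0.451  -0.3288  0.1328]
tray_label ('scene', 'side') [ 0.4284 -0.2463  0.2185]
tray_label ('scene', 'wrist') [ 0.4466 -0.2453  0.1986]
tray_label ('side', 'wrist') [ 0.4459 -0.2386  0.211 ]
```

Request:
apply_moves:
  hand: [0,0,0,0,0]
  delta_pos:
    - [0,0.2,-5]
    - [0,0.2,-10]
    - [0,0.2,-12]
    - [0,0.2,-12.5]
    - [0,0.2,-12.8]
  roll: [0,0,0,0,0]

```text
time: 25.7
tcp_pos: [0.4474, -0.2811, 0.0375]
tool_rot: [3.141, 0.0, 1.632]
contact_force: [-3.9, 5.4, 12.0]
finger_gap: 0.0626
grasp_force: 67.2
```

Request:
apply_moves:
  hand: [0,0,0,0]
  delta_pos:
    - [0,0.2,-0.2]
    - [0,0.4,-0.5]
    - [0,0.6,-0.8]
    - [0,0.6,-0.8]
  roll: [0,0,0,0]

```text
time: 26.2
tcp_pos: [0.4476, -0.2757, 0.0314]
tool_rot: [3.14, 0.003, 1.632]
contact_force: [-5.7, 4.0, 14.8]
finger_gap: 0.0628
grasp_force: 67.6
```

Request:
apply_moves:
  hand: [0,0,0,0,0,0,0,0]
  delta_pos:
    - [0,0.2,-0.4]
    - [0,0.4,-0.8]
    - [0,0.5,-1.2]
    - [0,0.6,-1.5]
    - [0,0.7,-1.8]
    - [0,0.8,-2.1]
    - [0,0.8,-2.3]
    - [0,0.8,-2.3]
  roll: [0,0,0,0,0,0,0,0]

```text
time: 27.2
tcp_pos: [0.4487, -0.2673, 0.0081]
tool_rot: [3.138, 0.002, 1.632]
contact_force: [-0.6, 5.9, 10.4]
finger_gap: 0.0625
grasp_force: 69.3
```

```bash
python3 pose.py
```

```text
27.2 [ 0.4487 -0.2673  0.0081] [-0.5997  5.9407 10.427 ] 0.06252570043892387
scene tray [(array([324.1, 262.1]), 0.89)]
scene tray_label [(array([284.1, 244. ]), 0.69)]
side tray [(array([341.5, 266.7]), 0.8)]
side tray_label [(array([293.3, 250.4]), 0.75)]
wrist tray [(array([251.2, 330.8]), 0.67)]
wrist tray_label [(array([252.4, 267.1]), 0.66)]
tray ('scene', 'side') [ 0.4529 -0.3323  0.0089]
tray ('scene', 'wrist') [ 0.4532 -0.335   0.0079]
tray ('side', 'wrist') [ 0.4516 -0.33    0.0106]
tray_label ('scene', 'side') [ 0.4513 -0.2143  0.0218]
tray_label ('scene', 'wrist') [ 0.4379 -0.2351  0.0633]
tray_label ('side', 'wrist') [ 0.4356 -0.233   0.0509]
```

Request:
apply_moves:
  hand: [0,0,0,0,0,0]
  delta_pos:
    - [0,-0.4,0.7]
    - [0,-1.4,0.7]
    - [0,-1.4,0.2]
    - [0,-1.4,-0.2]
    - [0,-1.3,-0.5]
    - [0,-1.3,-0.5]
  roll: [0,0,0,0,0,0]

```text
time: 28.4
tcp_pos: [0.4478, -0.2803, 0.0009]
tool_rot: [3.14, 0.001, 1.632]
contact_force: [-0.0, 2.5, 10.3]
finger_gap: 0.0627
grasp_force: 69.8
```

Request:
apply_moves:
  hand: [88,88,88,88]
  delta_pos:
    - [0,0,0]
    - [0,0,0]
    - [0,0,2]
    - [0,0,5]
  roll: [0,0,0,0]

```text
time: 28.9
tcp_pos: [0.446, -0.2793, 0.0495]
tool_rot: [-3.139, -0.003, 1.632]
contact_force: [-0.6, -1.0, -0.0]
finger_gap: 0.0753
grasp_force: 0.0
```

```bash
python3 pose.py
python3 - <<'E'
from fit import *
np.set_printoptions(precision=4,suppress=True)
print(fit(["side","scene"],(.45,-.282,.008,1.6,0),(.01,.015,.004,.12,.05)))
print(fit(["wrist"],(.45,-.282,.008,1.6,0),(.01,.015,.002,.12,.03)))
E
```

```text
28.9 [ 0.446  -0.2793  0.0495] [-0.6282 -1.0064 -0.0343] 0.07527488897152267
scene tray [(array([325. , 266.5]), 0.58), (array([306.9, 259. ]), 0.48)]
scene tray_label [(array([289.6, 251.7]), 0.56), (array([275.1, 275.8]), 0.21)]
side tray [(array([348.3, 270.5]), 0.72)]
side tray_label [(array([296.3, 261.6]), 0.8)]
wrist tray [(array([256.3, 291.3]), 0.71), (array([290.7, 132.2]), 0.64)]
wrist tray_label []
tray ('scene', 'side') [ 0.4399 -0.3458  0.0123]
tray ('scene', 'wrist') [ 0.4496 -0.3444  0.0059]
tray ('side', 'wrist') [ 0.4529 -0.3472  0.005 ]
tray_label ('scene', 'side') [ 0.4533 -0.2263 -0.0091]
scene 0.66 [302. 259.  41.  32.] 590
(array([ 0.4439, -0.2693,  0.0045,  1.5322, -0.0341]), np.float64(0.4625228519195612))
wrist 0.77 [256. 221.  99. 151.] 12399
wrist 0.67 [401. 314. 222. 140.] 9809
(array([ 0.4487, -0.2898,  0.006 ,  1.6285,  0.0271]), np.float64(0.07550837320574166))
```

Request:
apply_moves:
  hand: [88,88,88,88]
  delta_pos:
    - [0,0,5]
    - [0,0,10]
    - [0,0,12]
    - [0,0,12]
  roll: [0,0,0,0]

```text
time: 30.15
tcp_pos: [0.4479, -0.2808, 0.1721]
tool_rot: [3.139, 0.003, 1.632]
contact_force: [0.1, -0.4, 0.1]
finger_gap: 0.0748
grasp_force: 0.0
```

```bash
cat > flat.py <<'E'
from fit import *
np.set_printoptions(precision=4,suppress=True)
o=get_obs();t=o["tcp_pos"];print(o["time"],t,o["tool_rot"])
C=calibration("wrist"); im=read_camera("wrist"); cv2.imwrite("pics/flat.png",im)
hsv=cv2.cvtColor(im,cv2.COLOR_BGR2HSV)
near=cv2.dilate(hull_mask("wrist",C,tp((.449,-.287,.0075,1.6,0))).astype(np.uint8),np.ones((25,25)))
bl=((hsv[...,0]>100)&(hsv[...,0]<130)&(hsv[...,1]>130)&(hsv[...,2]>40)&(near>0)).astype(np.uint8)
n,lab,st,ce=cv2.connectedComponentsWithStats(bl); i=1+np.argmax(st[1:,4]); print(st[i])
p=np.argwhere(lab==i)[:,::-1].astype(np.int32); m=np.zeros((384,512),np.uint8); cv2.fillConvexPoly(m,cv2.convexHull(p),1); m=m.astype(bool)
cost=lambda v:1-((h:=hull_mask("wrist",C,tp((v[0],v[1],.0075,v[2],0))))&m).sum()/(h|m).sum()
r=DE(cost,[(.43,.47),(-.31,-.265),(1.45,1.75)],seed=0,maxiter=60); print("blue",r.x,np.degrees(r.x[2]),r.fun)
m=cut_out("wrist","tray")[0]["region"]; r=DE(cost,[(.43,.47),(-.31,-.265),(1.45,1.75)],seed=0,maxiter=60); print("net",r.x,np.degrees(r.x[2]),r.fun)
for k in ["tray","tray_mid","tray_label"]:
    for x in landmark_of("wrist",k)[:1]: print(k,x["conf"],atz("wrist",x["uv"],.015 if k=="tray_mid" else .0075,C))
E
python3 flat.py
```

```text
30.15 [ 0.4479 -0.2808  0.1721] [3.1387 0.0031 1.632 ]
[ 223  125   59  101 1716]
blue [ 0.4486 -0.2884  1.63  ] 93.39214915195397 0.025978524419812965
net [ 0.4486 -0.2883  1.6299] 93.38672537259161 0.04078106099879042
tray 0.91 [ 0.4578 -0.3495  0.0075]
tray_mid 0.61 [ 0.4499 -0.289   0.015 ]
tray_label 0.74 [ 0.4455 -0.2252  0.0075]
```

Request:
apply_moves:
  hand: [90,90,90,90,90,90,90]
  delta_pos:
    - [0.1,-0.8,-5]
    - [0.1,-0.8,-10]
    - [0.1,-0.8,-14.5]
    - [0.1,-0.8,-16.5]
    - [0.1,-0.8,-16.8]
    - [0.1,-0.8,-17.0]
    - [0.1,-0.8,-17.0]
  roll: [0,0,0,0,0,0,0]

```text
time: 31.28
tcp_pos: [0.4485, -0.2885, 0.0011]
tool_rot: [3.14, 0.001, 1.632]
contact_force: [0.2, -0.9, -0.1]
finger_gap: 0.077
grasp_force: 0.0
```

Request:
apply_moves:
  hand: [90,90,90]
  delta_pos:
    - [0,0,-0.2]
    - [0,0,-0.4]
    - [0,0,-0.4]
  roll: [0,0,0]

```text
time: 31.65
tcp_pos: [0.448, -0.2879, -0.0036]
tool_rot: [3.142, 0.0, 1.632]
contact_force: [-0.4, -0.9, -0.1]
finger_gap: 0.0766
grasp_force: 0.0
```

Request:
apply_moves:
  hand: [0,0,0,0]
  delta_pos:
    - [0,0,0]
    - [0,0,0]
    - [0,0,0]
    - [0,0,0]
  roll: [0,0,0,0]

```text
time: 32.15
tcp_pos: [0.4482, -0.2881, -0.0031]
tool_rot: [3.141, 0.0, 1.632]
contact_force: [-1.2, 1.3, 5.1]
finger_gap: 0.0622
grasp_force: 66.1
```

Request:
apply_moves:
  hand: [85,85,85,0,0,0]
  delta_pos:
    - [0,0,0.1]
    - [0,0,0.3]
    - [0,0,0.3]
    - [0,0,0.3]
    - [0,0,0.3]
    - [0,0,0.3]
  roll: [0,0,0,0,0,0]

```text
time: 32.9
tcp_pos: [0.4482, -0.2881, -0.0001]
tool_rot: [3.141, 0.0, 1.632]
contact_force: [-2.0, 1.9, 5.9]
finger_gap: 0.0621
grasp_force: 65.8
```

Request:
apply_moves:
  hand: [0,0,0,0,0,0,0,0]
  delta_pos:
    - [0,0,4]
    - [0,0,9]
    - [0,0,14]
    - [1,-1,15.5]
    - [4,-4.5,15.5]
    - [7,-8,15.5]
    - [9.2,-10.7,15.5]
    - [9.2,-10.7,15.5]
  roll: [0,0,-3,-7.9,-7.9,-7.9,-7.9,-7.9]

```text
time: 33.9
tcp_pos: [0.5407, -0.3966, 0.153]
tool_rot: [-3.141, -0.0, 1.493]
contact_force: [-0.9, 0.5, -1.0]
finger_gap: 0.0626
grasp_force: 66.4
```

Run:
```python
from h import *
np.set_printoptions(precision=4,suppress=True)
o=get_obs();t=o["tcp_pos"];print(o["time"],t,o["tool_rot"],o["contact_force"],o["finger_gap"])
C,im,r=look("w12",["tray_label","tray","feeder","feeder_mouth"])
Z=t[2]+.0075
for k,z in [("tray_label",Z),("feeder",0),("feeder_mouth",.125)]:
    for x in r[k]: print(k,atz("wrist",x["uv"],z,C))
u=np.array([np.cos(np.radians(85.5)),np.sin(np.radians(85.5))])
print("exp label",proj("wrist",[*(t[:2]+.06*u),Z],C))
S=calibration("side");read_camera("side")
for k in ["tray","tray_label","feeder_mouth","feeder"]: print(k,[(np.round(x["uv"],1),round(x["conf"],2)) for x in landmark_of("side",k)[:3]])
print("exp foot/label side",proj("side",[*(t[:2]-.06*u),Z]),proj("side",[*(t[:2]+.06*u),Z]))
```

```text
33.9 [ 0.5407 -0.3966  0.153 ] [-3.1412 -0.0002  1.4932] [-0.8977  0.5138 -1.003 ] 0.06259488392434419
tray_label [(array([254.1, 145.8]), 0.79)]
tray [(array([256.9, 333. ]), 0.89)]
feeder []
feeder_mouth []
tray_label [ 0.5469 -0.3362  0.1605]
exp label [251.188  147.1276]
tray [(array([410.5, 204.2]), 0.83), (array([299.5, 230.9]), 0.75), (array([171.6, 220.3]), 0.62)]
tray_label [(array([358.8, 193.7]), 0.97)]
feeder_mouth [(array([379.5, 210.4]), 0.85), (array([309.1, 295.7]), 0.7)]
feeder [(array([376.4, 255.6]), 0.64)]
exp foot/label side [413.6606 204.3593] [360.9323 192.4845]
```

Request:
apply_moves:
  hand: [0,0,0,0]
  delta_pos:
    - [0,0,-1]
    - [0,0,-2]
    - [0,0,-2.8]
    - [0,0,-2.8]
  roll: [0,0,0,0]

```text
time: 34.9
tcp_pos: [0.5394, -0.3945, 0.1248]
tool_rot: [-3.14, -0.002, 1.494]
contact_force: [-0.4, 0.6, 0.1]
finger_gap: 0.0621
grasp_force: 66.4
```

Request:
apply_moves:
  hand: [0,0,0,0]
  delta_pos:
    - [0,0,-0.4]
    - [0,0,-0.8]
    - [0,0,-1.2]
    - [0,0,-1.2]
  roll: [0,0,0,0]

```text
time: 35.4
tcp_pos: [0.5398, -0.3949, 0.1139]
tool_rot: [-3.141, -0.0, 1.494]
contact_force: [-1.1, 0.2, -0.4]
finger_gap: 0.0623
grasp_force: 66.5
```

Inside the guides, no rubbing. Continue in small steps.

Request:
apply_moves:
  hand: [0,0,0,0]
  delta_pos:
    - [0,0,-0.3]
    - [0,0,-0.6]
    - [0,0,-0.9]
    - [0,0,-0.9]
  roll: [0,0,0,0]

```text
time: 35.9
tcp_pos: [0.5398, -0.3949, 0.1049]
tool_rot: [-3.141, -0.0, 1.494]
contact_force: [0.3, -0.8, -0.8]
finger_gap: 0.062
grasp_force: 66.4
```

Request:
apply_moves:
  hand: [0,0,0,0]
  delta_pos:
    - [0,0,-0.1]
    - [0,0,-0.2]
    - [0,0,-0.3]
    - [0,0,-0.3]
  roll: [0,0,0,0]

```text
time: 36.4
tcp_pos: [0.54, -0.395, 0.1022]
tool_rot: [-3.141, 0.0, 1.494]
contact_force: [-0.6, -0.4, -0.8]
finger_gap: 0.0619
grasp_force: 66.4
```

Request:
apply_moves:
  hand: [0,0,0,0,0]
  delta_pos:
    - [0,0,-0.1]
    - [0,0,-0.2]
    - [0,0,-0.3]
    - [0,0,-0.3]
    - [0,0,-0.3]
  roll: [0,0,0,0,0]

```text
time: 37.02
tcp_pos: [0.5401, -0.395, 0.0997]
tool_rot: [3.141, 0.0, 1.494]
contact_force: [-0.9, 1.3, 2.8]
finger_gap: 0.0622
grasp_force: 66.9
```

Request:
apply_moves:
  hand: [0,0,0]
  delta_pos:
    - [0,0,-0.1]
    - [0,0,-0.1]
    - [0,0,-0.1]
  roll: [0,0,0]

```text
time: 37.4
tcp_pos: [0.5401, -0.3951, 0.0988]
tool_rot: [3.141, 0.0, 1.494]
contact_force: [-1.4, -0.0, 5.6]
finger_gap: 0.0622
grasp_force: 67.1
```

Request:
apply_moves:
  hand: [90,90,90,90,90,90]
  delta_pos:
    - [0,0,0]
    - [0,0,0]
    - [0,0,0.5]
    - [0,0,1.5]
    - [0,0,3]
    - [0,0,5]
  roll: [0,0,0,0,0,0]

```text
time: 38.15
tcp_pos: [0.54, -0.395, 0.1496]
tool_rot: [3.141, 0.0, 1.494]
contact_force: [-0.4, 0.5, -0.7]
finger_gap: 0.0774
grasp_force: 0.0
```

```bash
cat > chk.py <<'E'
from fit import *
np.set_printoptions(precision=4,suppress=True)
o=get_obs();print(o["time"],o["tcp_pos"],o["contact_force"])
L={}
for c in ["side","wrist"]:
    C=calibration(c);read_camera(c)
    for k in ["tray","tray_label","tray_mid"]:
        r=landmark_of(c,k)[:2];L[c,k]=r;print(c,k,[(np.round(x["uv"],1),round(x["conf"],2),atz(c,x["uv"],.113 if k=="tray_mid" else .106,C)) for x in r])
E
python3 chk.py
```

```text
38.15 [ 0.54   -0.395   0.1496] [-0.4489  0.5099 -0.6927]
side tray [(array([409.9, 225.6]), 0.78, array([ 0.5357, -0.4559,  0.106 ]))]
side tray_label [(array([355.9, 210. ]), 0.84, array([ 0.5565, -0.3268,  0.106 ])), (array([285.6, 280.2]), 0.74, array([ 0.2362, -0.2776,  0.106 ]))]
side tray_mid [(array([380.9, 218.1]), 0.95, array([ 0.5301, -0.3914,  0.113 ]))]
wrist tray [(array([252.4, 283. ]), 0.8, array([ 0.5361, -0.4567,  0.106 ]))]
wrist tray_label [(array([254.9, 130.4]), 0.59, array([ 0.5474, -0.3334,  0.106 ]))]
wrist tray_mid [(array([248.3, 217.6]), 0.56, array([ 0.538 , -0.3942,  0.113 ]))]
```

```bash
python3 -c "
from plant import *
print(hand_in())"
```

```text
the job is handed in; nothing more can be done
None
```

The job is handed in: the blue tray lies flat on the pile in the feeder, slides up, bar-code end at the reader, and the gripper is clear of it. My first try on the rest slid over the lip, so I picked the tray up and laid it again properly. I then set it flat on the bench to take it by its long sides. Positions come from the camera measurements; `hand_in()` returned no verdict.

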